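Put the jeweller's steel blocks back in their own cut-outs

TASK

The three steel bench tools in the foam-lined tray have been put away in one another's places. Move each into the cut-out made for it, sitting flat and fully down: the doming block in the square one, the bezel block in the long one, the horn anvil in the anvil-shaped one; the blank piece of foam is free for parking a tool on the way. Do not set a tool on another or knock them together, and leave the hammer, the jar and the ring clamp beside the tray as they are.

Things in the scene. Friction and masses are not known exactly. Their poses are not given: they have to be found in the camera images.
- doming_block: Doming block: plain steel cube, 46 mm, with round dimples in its faces, about 0.7 kg, loose. Origin: centre of its underside; x and y square to its side faces, z up. Grip it across either pair of parallel sides, tips at least 10 mm above its underside. At the start it lies in the anvil's cut-out.
- bezel_block: Bezel block: long plain steel bar, 110 x 32 x 28 mm high (x, y, z), with a row of five round blind holes of falling size in its top, about 0.6 kg, loose. Origin: centre of its underside; x along its length. Grip it across its 32 mm width (y) at the middle. It may go in its cut-out either way round. At the start it lies across the square cut-out.
- horn_anvil: Steel bench anvil, two horns along x (120 mm over both), 50 mm high, about 0.6 kg, loose. Foot 64 x 54 mm (x, y), steps in to a 20 mm wide waist from 17 to 33 mm up; top block 44 x 26 mm, 33 to 50 mm up. Origin: centre of its underside. Grip the top block across its 26 mm width (y), tips 19 mm or more above the underside. Seats either way round. At the start it stands across the long cut-out.
- square_cutout: The doming block's place: fixed dark foam piece 138 x 138 x 25 mm with a central cut-out 62 x 62 mm, 8 mm deep, blue under-layer as floor (the same in all). Origin: centre of the piece's underside, cut-out sides along x and y; floor 17 mm, foam surface 25 mm above it. The four foam pieces lie two by two, in any order, in a wooden tray whose 6 mm thick rim stands 5 mm above the foam.
- long_cutout: As square_cutout, but with a long cut-out 126 mm (x) x 48 mm (y), 8 mm deep: the bezel block's place, its length along x.
- anvil_cutout: As square_cutout, but with an anvil-shaped cut-out, 8 mm deep: 80 mm (x) x 70 mm (y) for the foot, with a tapering slot for a horn on both sides along x, 130 mm over both slots. The anvil's place, its horns along x.
- blank_foam: The fourth foam piece, 138 x 138 mm, without a cut-out: flat surface 25 mm above the origin (centre of its underside). Empty at the start: the free spot.
- hammer: Bystander: hammer with a wooden handle, 230 mm long, lying on the bench beside the tray; origin under its middle. Not to be disturbed.
- flux_jar: Bystander: small round jar with a white cap, 48 mm across, 55 mm high, standing on the bench beside the tray; origin: centre of its underside. Not to be disturbed.
- ring_clamp: Bystander: wooden ring clamp, about 142 x 26 x 28 mm, lying on the bench beside the tray; origin: centre of its underside. Not to be disturbed.
Not all that is in view belongs to the job. What is shaped like the horn_anvil but pink is not meant.

How it is judged:
At the end, for the whole second after the job is handed in: Doming block, bezel block and horn anvil each sit upright (within 0.06 rad), at rest, on the floor of their own cut-outs (square, long, anvil-shaped): origin within 13 mm of the cut-out's centre and underside within 3 mm of its floor, the anvil's horns along its slots (within 0.4 rad) (horizontal distance between doming_block and square_cutout below 0.013 m and z of doming_block in the frame of square_cutout below 0.02 m and angle between each of doming_block, bezel_block, horn_anvil's own z axis and vertical below 0.06 rad and linear speed of each of doming_block, bezel_block, horn_anvil below 0.02 m/s and horizontal distance between bezel_block and long_cutout below 0.013 m and z of bezel_block in the frame of long_cutout below 0.02 m and horizontal distance between horn_anvil and anvil_cutout below 0.013 m and z of horn_anvil in the frame of anvil_cutout below 0.02 m and angle between the x axis of horn_anvil and the x axis of anvil_cutout, either way round below 0.4 rad); the robot touches nothing.
It fails at once if a steel tool set on or knocked against another (contact force between doming_block and bezel_block above 2 N or contact force between any of doming_block, bezel_block and horn_anvil above 2 N).
It fails at once if a bystander moved by more than 20 mm (distance of any of hammer, flux_jar, ring_clamp from where it was at the start of the episode above 0.02 m).
It also fails if it takes over 96 s, if anything falls off the work surface, if the arm or the gripper's body presses on something with over 40 N, if the wrist force passes 120 N, or if a joint passes its speed limit or range.

ROBOT

A 6-joint arm with a two-finger parallel gripper is mounted at the origin on the work surface. World frame = base frame: x ahead of the robot, y to its left, z up, the work surface at z = 0. Lengths are in m, angles in rad, forces in N, time in s.
With the tool pointing down it reaches from about 0.25 to 0.775 m from the base axis. Payload 4 kg.
Tool frame: the origin (TCP) lies on the centre line of the jaws, within the pads' length; the fingertips stand 8 mm ahead of it and the grasp point (between the pads) lies 11 mm behind it; z points along the fingers, y is the direction in which the jaws open and shut (so a half turn about z gives the same grasp; the last joint's range is limited). The gripper opens to 94 mm and grips with 3 to 60 N. Pads are 16 mm wide; open, the fingers measure 119 mm over their backs; the gripper's body (75 mm by 177 mm) begins 78 mm behind the grasp point.
Start: joints at [1.159, 0.087, 1.371, -0, 1.684, -0.103], TCP at [0.167, 0.524, 0.214] pointing down, gripper open.
Joint ranges: [-3.1, 3.1], [-0.76, 2.03], [0.27, 2.55], [-1.08, 4.22], [0.17, 2.65], [-2.57, 2.57]. Speed limits (rad/s): [2.79, 2.79, 3.14, 3.14, 3.14, 3.14].

INTERFACE

Orientations are given as [roll, pitch, yaw] about the fixed x, y, z axes, in that order (R = Rz(yaw) Ry(pitch) Rx(roll)).
In Python, from bench import robot, cams, close_job gives the robot as it stands.
- The arm moves only by the tool arm_command, never from a script. Its argument "plan" is one flat list of numbers, 7 for each row, row after row: the shift along the tool's x, y, z in cm, then the turn, a rotation vector about the tool's x, y, z in degrees, then the closure, from 0 (fully open) to 1 (shut). A call has 1 to 8 rows; each row shifts and turns the commanded pose from where the row before left it, along the tool's axes as they then stand; what a row does not reach is not made up. A row lasts 1/8 s, in which the tool goes at most 62.5 mm and 10.7 degrees, less where a joint would pass 70% of its speed; a pose out of reach is approached as far as the arm can. A call with a gripper value outside its range is refused whole. The fingers move at their own pace and stop on an object; the grip force is fixed at half the most. Time passes only in rows, so rows that do not move let the fingers close. It gives the time, the measured TCP pose, the force and the opening at its end, in the units of the state.
- robot.get_obs(): the state, without advancing time (a new reading comes with each control period).
- cams.snapshot(name): name is "side" or "top" or "wrist"; returns a dict with "pixels" (480x640x3 uint8, red, green, blue), "fov_y" (degrees; the focal length in pixels is half the picture's height over the tangent of half this angle, whatever the lens; pixels are square), "cx", "cy" (the principal point, pixels), "k1" (the pictures are not rectified: a ray, as slopes to the right and down, at radius r is drawn at 1 + k1 r^2 times it, then the intrinsics apply), "camera_from_world" (4x4, takes a point from world to camera coordinates); the wrist camera has in their place "tool_from_camera" (4x4, takes a point from camera to tool coordinates, whose origin is the TCP and whose axes are the flange's). Camera axes: x right, y up, looking along -z (the intrinsics and any distortion apply to the point x, -y, -z); pixel columns grow to the right and rows downward; lengths in m; the calibration is good to about 2 mm. A picture is of the moment at which its call begins: read the wrist's pose just before it. There is no depth.
- close_job(): hands the job in, once; it reports no verdict.
The state is a dict: "time": time; "joint_positions": joint angles; "qvel": joint speeds; "joint_torque": joint torques, N m; "tool_pos": TCP position; "ee_rot": TCP orientation; "wrist_force": force on the tool from outside, world axes, zero at the start; "wrist_torque": the same for the moment, N m; "width": finger opening in m.
Only numpy, scipy, OpenCV 4.12 (cv2) and the standard library are available. Lean on these libraries where they do the work, as an engineer would, in place of code of your own. Each camera call takes 0.05 s, during which the arm holds its last target.

## Working session

There is one attempt and no reset: what is moved stays moved. The work goes in short steps, Python scripts to look and compute and a tool call to move; the robot and the scene stay as the last step left them, time stands still between calls to the robot, and variables do not carry over. Pictures are saved under pics/ and viewed, and the job is handed in when it is done.

Besides the shell and the picture viewer there is one more tool, called after ">>>" in YAML: its name, and indented under it one key for each argument. arm_command: Moves the arm, as the interface text tells. Its arguments: {"type":"object","properties":{"plan":{"type":"array","items":{"type":"number"}}},"required":["plan"]}

```bash
ls; mkdir -p pics; cat > h.py <<'E'
import numpy as np, cv2
from bench import robot, cams
def save(n,p): cv2.imwrite(p,cv2.cvtColor(n,cv2.COLOR_RGB2BGR))
E
python3 - <<'E'
from h import *
import pickle
print(robot.get_obs())
for n in ("top","side","wrist"):
    s=cams.snapshot(n); save(s["pixels"],f"pics/{n}0.png"); pickle.dump(s,open(f"{n}0.pkl","wb"))
    print(n,{k:v for k,v in s.items() if k!="pixels"})
E
```

```text
pics
{'time': 0.0, 'joint_positions': array([ 1.15889438e+00,  8.79637010e-02,  1.37222487e+00, -4.10269717e-05,
        1.68356925e+00, -1.03099611e-01]), 'qvel': array([ 0.00018141,  0.00063303, -0.00201863, -0.00148237,  0.00059233,
       -0.00170017]), 'joint_torque': array([ 3.10417263e-04, -3.40178990e+01, -3.02428257e+01,  7.17437896e-02,
        3.31114966e-02, -1.59710344e-04]), 'tool_pos': array([0.16696536, 0.52350456, 0.21231429]), 'ee_rot': array([-3.13943479e+00, -1.82272474e-04,  2.83278555e+00]), 'wrist_force': array([ 0.95028403,  1.29817127, -0.66998508]), 'wrist_torque': array([ 0.01259901, -0.02246034, -0.02966441]), 'width': 0.0939345025760624}
top {'fov_y': 46.30493418774811, 'cx': 313.394540127159, 'cy': 240.04424908028795, 'k1': -0.15755080040146385, 'camera_from_world': array([[-0.00568042, -0.99998088,  0.00244205,  0.06601825],
       [ 0.99737839, -0.00548943,  0.07215414, -0.47020334],
       [-0.07213935,  0.00284552,  0.9973905 , -1.07221562],
       [ 0.        ,  0.        ,  0.        ,  1.        ]])}
side {'fov_y': 45.92906579907229, 'cx': 324.528699970785, 'cy': 230.73223730257763, 'k1': -0.15260498116178647, 'camera_from_world': array([[ 0.99077126, -0.13349292,  0.02349375, -0.47382626],
       [ 0.07084055,  0.65774819,  0.74989928, -0.09328167],
       [-0.11555921, -0.74131435,  0.66113471, -1.06336468],
       [ 0.        ,  0.        ,  0.        ,  1.        ]])}
wrist {'fov_y': 71.57405362872912, 'cx': 317.43953629482377, 'cy': 239.73173229102036, 'k1': 0.0073189809012154765, 'tool_from_camera': array([[ 8.94429608e-05,  9.64286463e-01,  2.64861492e-01,
         7.80236747e-02],
       [ 9.99999995e-01, -9.66809900e-05,  1.42912788e-05,
        -1.42300316e-04],
       [ 3.93879579e-05,  2.64861489e-01, -9.64286467e-01,
        -1.70291165e-01],
       [ 0.00000000e+00,  0.00000000e+00,  0.00000000e+00,
         1.00000000e+00]])}
```

View pics/top0.png

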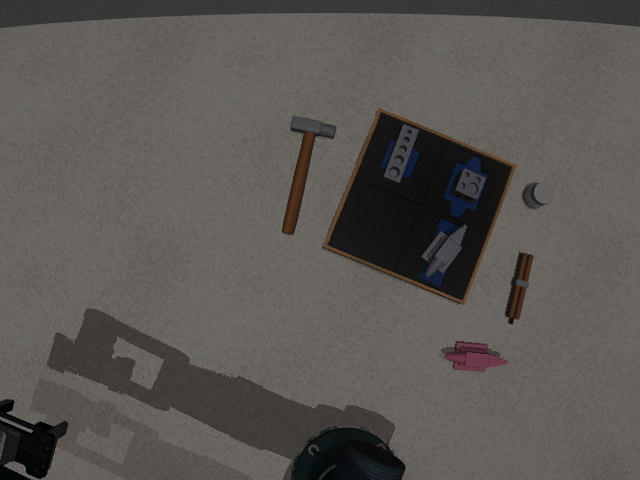

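View pics/side0.png

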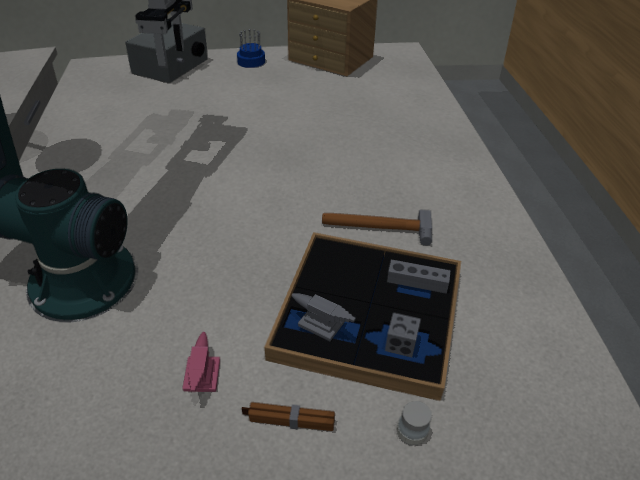

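View pics/wrist0.png

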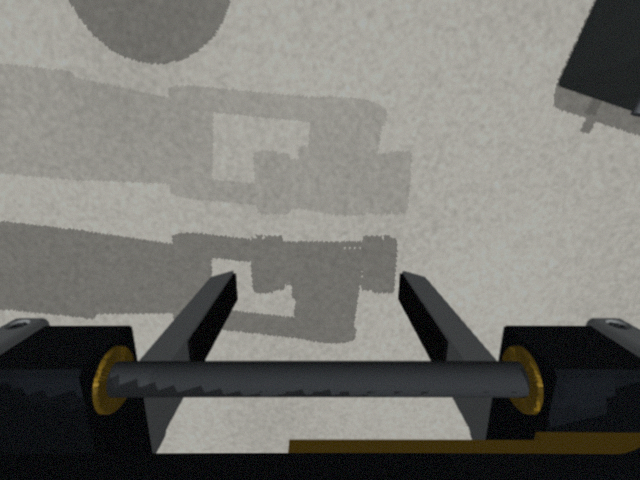

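```bash
cat >> h.py <<'E'
import pickle
def load(n): return pickle.load(open(n+".pkl","rb"))
def rays(s,uv,T=None):
    uv=np.atleast_2d(np.array(uv,float)); f=240/np.tan(np.radians(s["fov_y"]/2))
    d=(uv-[s["cx"],s["cy"]])/f; u=d.copy()
    for _ in range(30): u=d/(1+s["k1"]*(u**2).sum(1,keepdims=True))
    c=np.c_[u[:,0],-u[:,1],-np.ones(len(u))]
    if T is None: T=np.linalg.inv(s["camera_from_world"])
    return T[:3,3],c@T[:3,:3].T
def plane(s,uv,z,T=None):
    o,d=rays(s,uv,T); return o+d*((z-o[2])/d[:,2])[:,None]
def proj(s,P,T=None):
    P=np.atleast_2d(P); M=s["camera_from_world"] if T is None else np.linalg.inv(T)
    c=P@M[:3,:3].T+M[:3,3]; u=np.c_[c[:,0],-c[:,1]]/-c[:,2:]
    u=u*(1+s["k1"]*(u**2).sum(1,keepdims=True)); f=240/np.tan(np.radians(s["fov_y"]/2))
    return u*f+[s["cx"],s["cy"]]
def tri(s1,p1,s2,p2):
    o1,d1=rays(s1,p1);o2,d2=rays(s2,p2);d1=d1[0];d2=d2[0]
    t=np.linalg.lstsq(np.c_[d1,-d2],o2-o1,rcond=None)[0]
    a=o1+t[0]*d1;b=o2+t[1]*d2; return (a+b)/2,np.linalg.norm(a-b)
from scipy.spatial.transform import Rotation as Ro
def Tw(s,o):
    T=np.eye(4);T[:3,:3]=Ro.from_euler('xyz',o["ee_rot"]).as_matrix();T[:3,3]=o["tool_pos"]
    return T@s["tool_from_camera"]
E
python3 - <<'E'
from h import *
s=load("top0");a=s["pixels"][100:310,310:560];a=cv2.convertScaleAbs(cv2.resize(a,None,fx=3,fy=2.85,interpolation=cv2.INTER_CUBIC)[:, :],alpha=1.6,beta=15)
a=cv2.convertScaleAbs(cv2.resize(s["pixels"][105:305,315:560],None,fx=3,fy=3,interpolation=cv2.INTER_CUBIC),alpha=1.8,beta=15);save(a,"pics/tc.png")
s=load("side0")
a=cv2.convertScaleAbs(cv2.resize(s["pixels"][230:395,260:470],None,fx=3.5,fy=3.5,interpolation=cv2.INTER_CUBIC),alpha=1.5,beta=15);save(a,"pics/sc.png")
E
```

```text
(no output)
```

View pics/tc.png

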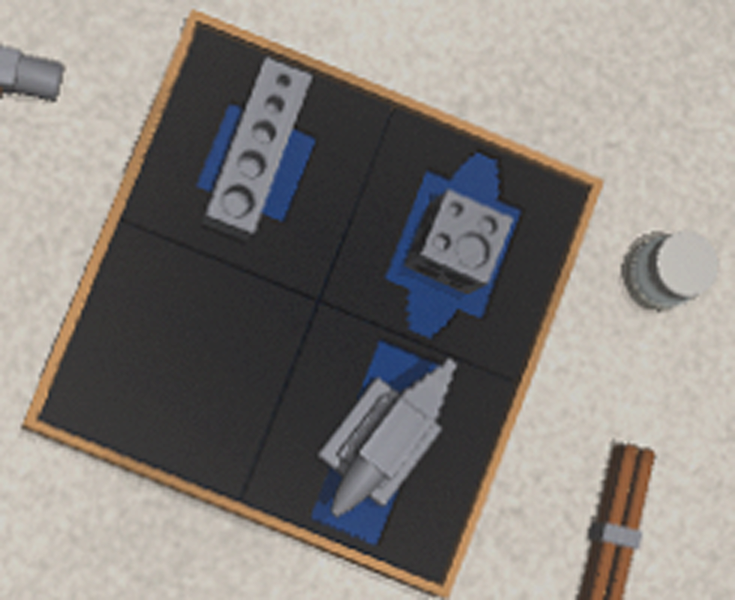

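View pics/sc.png

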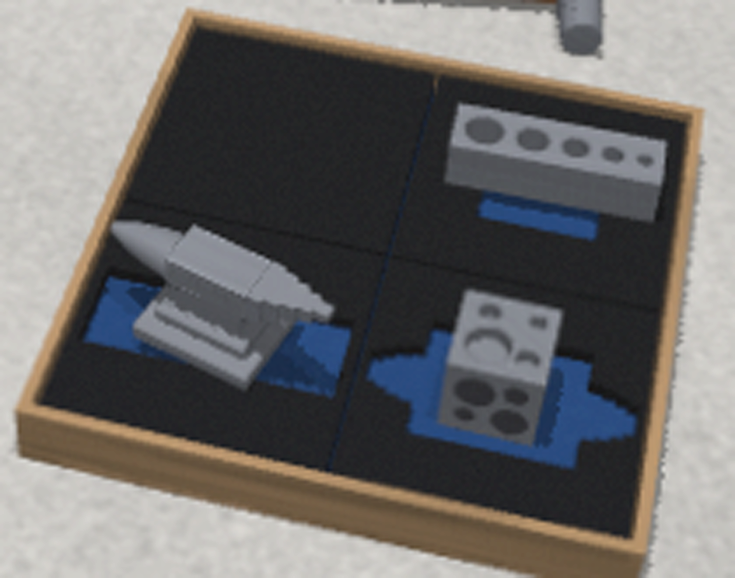

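```bash
python3 - <<'E'
from h import *
t=load("top0");s=load("side0")
tp=lambda u,v:[315+u/3,105+v/3]; sp=lambda u,v:[260+u/3.5,230+v/3.5]
C=[]
for n,a,b in [("near+y",(25,427),(190,10)),("far+y",(193,11),(702,110)),("far-y",(602,180),(645,550)),("near-y",(447,597),(18,408)),("foam cross",(318,301),(388,259)),
 ]:
    print(n,tri(t,tp(*a),s,sp(*b)))
# edges
rim=0.030
P=plane(t,[tp(*q) for q in [(25,427),(193,11),(602,180),(447,597)]],rim)
print(P); print([np.linalg.norm(P[i]-P[(i+1)%4]) for i in range(4)],P.mean(0))
print("cross",plane(t,tp(318,301),.025))
E
```

```text
near+y (array([0.45896075, 0.04429693, 0.03621809]), np.float64(0.007638191176599649))
far+y (array([ 0.72891549, -0.06777639,  0.0361748 ]), np.float64(0.004025112835816297))
far-y (array([ 0.61711259, -0.33663378,  0.03820552]), np.float64(0.0038563338865866327))
near-y (array([ 0.34718847, -0.22444474,  0.03742377]), np.float64(0.00506880555258637))
foam cross (array([ 0.5383552, -0.1462055,  0.0286368]), np.float64(0.004413621791791163))
[[ 0.45551423  0.04446638  0.03      ]
 [ 0.72877287 -0.06814159  0.03      ]
 [ 0.61688493 -0.33927588  0.03      ]
 [ 0.34432381 -0.22639643  0.03      ]]
[np.float64(0.29555175237392267), np.float64(0.2933133391565101), np.float64(0.2950107316180755), np.float64(0.2927968049727135)] [ 0.53637396 -0.14733688  0.03      ]
cross [[ 0.53662965 -0.14662239  0.025     ]]
```

```bash
python3 - <<'E'
from h import *
t=load("top0")
tp=lambda q:[315+q[0]/3,105+q[1]/3]
def pr(n,q,z): 
    P=plane(t,[tp(a) for a in q],z); 
    print(n,P[:,:2].round(4).tolist(),"mean",P.mean(0)[:2].round(4)); return P
b=.005
cor=pr("rim",[(25,427),(193,11),(602,180),(447,597)],.035)
c=cor.mean(0);u=(cor[1]-cor[0]+cor[2]-cor[3]);u/=np.linalg.norm(u);v=(cor[0]-cor[3]+cor[1]-cor[2]);v/=np.linalg.norm(v)
print(np.arctan2(u[1],u[0]),np.arctan2(v[1],v[0]))
for n,i,j in [("square",1,1),("anvil",1,-1),("long",-1,-1),("blank",-1,1)]: print(n,(c+.069*(i*u+j*v))[:2])
pr("sq blue",[(230,104),(198,188),(283,220),(315,139)],.022+b)
pr("anv blue tips",[(484,152),(424,336)],.022+b)
pr("anvblue corners",[(428,172),(387,276),(487,318),(520,208)],.022+b)
pr("long blue",[(380,342),(312,517),(377,544)],.022+b)
pr("bezel top",[(265,57),(312,74),(257,235),(206,216)],.053+b)
pr("dome top",[(447,190),(513,216),(488,284),(420,251)],.063+b)
pr("anvil horn tips",[(455,362),(337,513)],.062+b)
pr("anvil block",[(404,384),(441,425),(399,476),(360,445)],.067+b)
E
```

```text
rim [[0.4552, 0.0446], [0.7272, -0.0675], [0.6158, -0.3374], [0.3445, -0.225]] mean [ 0.5357 -0.1463]
-0.39176274577490205 1.1803421958327183
square [ 0.62573566 -0.10887932]
anvil [ 0.5732117  -0.23649293]
long [ 0.44566694 -0.18380202]
blank [ 0.4981909  -0.05618841]
sq blue [[0.6667, -0.0915], [0.6107, -0.0693], [0.5896, -0.1245], [0.6435, -0.1471]] mean [ 0.6276 -0.1081]
anv blue tips [[0.6356, -0.2601], [0.5134, -0.2156]] mean [ 0.5745 -0.2379]
anvblue corners [[0.6218, -0.2218], [0.5527, -0.1922], [0.5251, -0.2581], [0.5982, -0.2831]] mean [ 0.5745 -0.2388]
long blue [[0.5095, -0.1864], [0.3967, -0.1396], [0.3789, -0.1817]] mean [ 0.4284 -0.1692]
bezel top [[0.6898, -0.1102], [0.6788, -0.1403], [0.5743, -0.1022], [0.5864, -0.0701]] mean [ 0.6323 -0.1057]
dome top [[0.6016, -0.2227], [0.5851, -0.265], [0.5416, -0.2471], [0.5625, -0.2039]] mean [ 0.5727 -0.2347]
anvil horn tips [[0.4924, -0.2246], [0.3988, -0.1476]] mean [ 0.4456 -0.1861]
anvil block [[0.4783, -0.1903], [0.4527, -0.2132], [0.4213, -0.1859], [0.4406, -0.1618]] mean [ 0.4482 -0.1878]
```

```bash
cat >> h.py <<'E'
def go(pos,yaw=None):
    o=robot.get_obs(); R=Ro.from_euler('xyz',o["ee_rot"]).as_matrix()
    d=R.T@(np.array(pos)-o["tool_pos"])*100
    rv=np.zeros(3)
    if yaw is not None: rv=np.degrees(Ro.from_matrix(R.T@Ro.from_euler('xyz',[np.pi,0,yaw]).as_matrix()).as_rotvec())
    print("t",o["time"],"pos",o["tool_pos"].round(4),"yaw",o["ee_rot"].round(3),"w",round(o["width"],4)); print("shift cm",d.round(2),"norm",np.linalg.norm(d).round(1),"rot deg",rv.round(2))
E
python3 -c "
from h import *
go([.62,-.17,.30],2.75)"
```

```text
t 0.15 pos [0.167  0.5236 0.2126] yaw [-3.14  -0.     2.833] w 0.0939
shift cm [-64.23 -52.33  -8.66] norm 83.3 rot deg [-0.09 -0.    4.74]
```

>>> arm_command:
  plan: [-4, -3.2, -0.55, 0, 0, 0, 0, -4, -3.2, -0.55, 0, 0, 0, 0, -4, -3.2, -0.55, 0, 0, 0, 0, -4, -3.2, -0.55, 0, 0, 0, 0, -4, -3.2, -0.55, 0, 0, 0, 0, -4, -3.2, -0.55, 0, 0, 0, 0, -4, -3.2, -0.55, 0, 0, 0, 0, -4, -3.2, -0.55, 0, 0, 0, 0]

```text
time: 1.15
tool_pos: [0.3947, 0.1813, 0.2575]
ee_rot: [3.141, 0.0, 2.833]
wrist_force: [1.4, 0.5, -1.7]
width: 0.0938
```

>>> arm_command:
  plan: [-4, -3.2, -0.55, 0, 0, 0, 0, -4, -3.2, -0.55, 0, 0, 0, 0, -4, -3.2, -0.55, 0, 0, 0, 0, -4, -3.2, -0.55, 0, 0, 0, 0, -4, -3.2, -0.55, 0, 0, 0, 0, -4, -3.2, -0.55, 0, 0, 0, 0, -4, -3.2, -0.55, 0, 0, 0, 0, -4, -3.2, -0.55, 0, 0, 0, 0]

```text
time: 2.15
tool_pos: [0.622, -0.1597, 0.3011]
ee_rot: [3.141, -0.001, 2.833]
wrist_force: [-0.4, 1.0, 0.6]
width: 0.0942
```

```bash
python3 -c "
from h import *
go([.62,-.17,.30],2.75)"
```

```text
t 2.15 pos [ 0.622  -0.1597  0.3011] yaw [ 3.141e+00 -1.000e-03  2.833e+00] w 0.0942
shift cm [-0.13 -1.04  0.11] norm 1.1 rot deg [ 0.02 -0.04  4.74]
```

>>> arm_command:
  plan: [0, -1, 0, 0, 0, 4.7, 0, 0, 0, 0, 0, 0, 0, 0]

```text
time: 2.4
tool_pos: [0.6182, -0.1688, 0.3002]
ee_rot: [3.141, -0.002, 2.75]
wrist_force: [-0.4, 0.2, 0.3]
width: 0.094
```

```bash
cat >> h.py <<'E'
def wshot(name):
    o=robot.get_obs(); s=cams.snapshot("wrist"); s["T"]=Tw(s,o); s["obs"]=o
    pickle.dump(s,open(name+".pkl","wb")); save(cv2.convertScaleAbs(s["pixels"],alpha=1.3,beta=10),f"pics/{name}.png"); return s
E
python3 -c "
from h import *
s=wshot('w1');print(s['obs']['tool_pos'],s['obs']['ee_rot'])"
```

```text
[ 0.61821988 -0.16882398  0.30022141] [ 3.14148760e+00 -2.03816221e-03  2.74998702e+00]
```

View pics/w1.png

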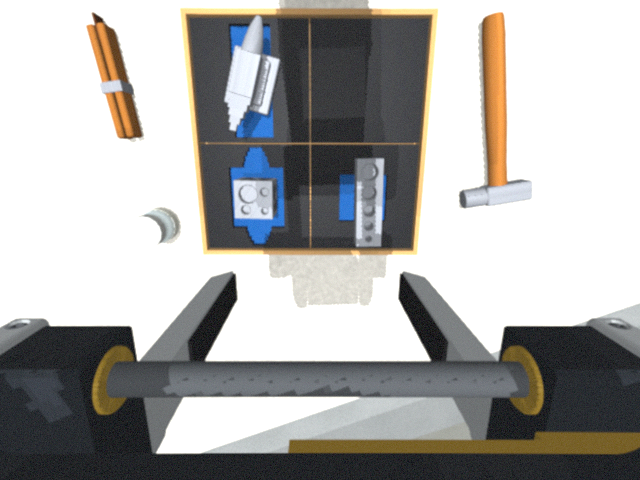

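```bash
python3 -c "
from h import *
s=load('w1')
a=cv2.resize(s['pixels'][0:266,175:445],None,fx=2.25,fy=2.25,interpolation=cv2.INTER_CUBIC);save(a,'pics/w1c.png')"
```

```text
(no output)
```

View pics/w1c.png

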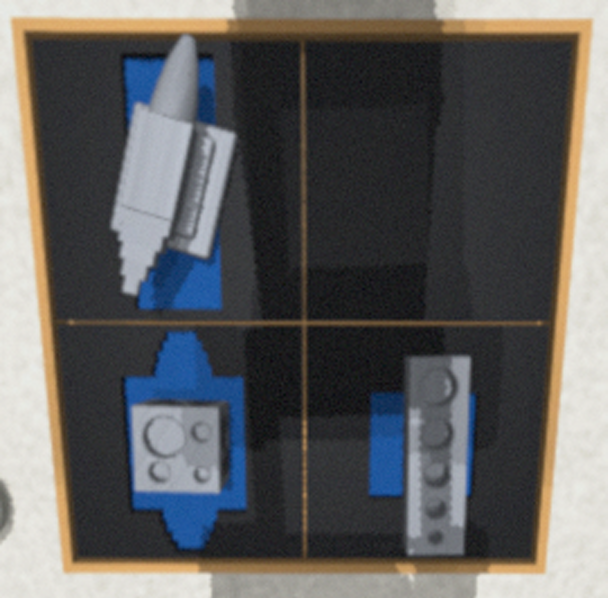

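```bash
cat > m1.py <<'E'
from h import *
s=load("w1");T=s["T"]
tp=lambda q:[175+q[0]/2.25,q[1]/2.25]
def pr(n,q,z):
    P=plane(s,[tp(a) for a in q],z,T); L=[np.linalg.norm(P[i]-P[(i+1)%len(P)]) for i in range(len(P))]
    e=P[1]-P[0]; print(n,"c",P.mean(0)[:2].round(4),"L",np.round(L,4),"ang01",np.arctan2(e[1],e[0]).round(3)); return P
for b in (0.,.006,):
    print("b",b)
    pr("rim",[(12,18),(65,572),(545,572),(592,20)],.030+b)
    pr("gapcross",[(303,323),(303,560)],.025+b)
    pr("gapH",[(303,323),(65,323)],.025+b)
    # visible blue/foam edges at surface height
    pr("anv notch corners(surf)",[(125,510),(246,509)],.017+b)
    pr("anv slots tips",[(183,330),(189,549)],.021+b)
    pr("dome top",[(131,405),(131,493),(221,491),(220,405)],.017+.046+b)
    pr("bezel top",[(405,356),(405,555),(464,555),(470,356)],.025+.028+b)
    pr("anvil block",[(137,103),(111,213),(172,220),(196,122)],.017+.05+b)
    pr("anvil horns",[(188,35),(131,297)],.017+.046+b)
    pr("anvil foot right",[(236,132),(208,259)],.017+.010+b)
    pr("long blue",[(122,56),(140,309),(222,309),(214,57)],.021+b)
E
python3 m1.py
```

```text
b 0.0
rim c [ 0.5361 -0.1454] L [0.2967 0.2959 0.2959 0.2962] ang01 -0.392
gapcross c [ 0.6015 -0.1735] L [0.1414 0.1414] ang01 -0.398
gapH c [ 0.5105 -0.2089] L [0.1359 0.1359] ang01 -1.962
anv notch corners(surf) c [ 0.6109 -0.2567] L [0.0751 0.0751] ang01 1.188
anv slots tips c [ 0.5737 -0.2381] L [0.1316 0.1316] ang01 -0.412
dome top c [ 0.5717 -0.2353] L [0.0483 0.0499 0.0471 0.0478] ang01 -0.458
bezel top c [ 0.6331 -0.1051] L [0.1124 0.0343 0.1123 0.0352] ang01 -0.362
anvil block c [ 0.441  -0.1844] L [0.0515 0.0304 0.0461 0.0291] ang01 -0.711
anvil horns c [ 0.4434 -0.184 ] L [0.1235 0.1235] ang01 -0.68
anvil foot right c [ 0.4587 -0.1614] L [0.066 0.066] ang01 -0.66
long blue c [ 0.4436 -0.1838] L [0.1274 0.047  0.1269 0.0485] ang01 -0.382
b 0.006
rim c [ 0.5362 -0.1453] L [0.2927 0.2919 0.2919 0.2922] ang01 -0.392
gapcross c [ 0.6008 -0.173 ] L [0.1395 0.1395] ang01 -0.398
gapH c [ 0.511  -0.2079] L [0.134 0.134] ang01 -1.962
anv notch corners(surf) c [ 0.61   -0.2551] L [0.0741 0.0741] ang01 1.188
anv slots tips c [ 0.5734 -0.2367] L [0.1299 0.1299] ang01 -0.412
dome top c [ 0.5713 -0.2339] L [0.0476 0.0492 0.0464 0.0471] ang01 -0.458
bezel top c [ 0.6318 -0.1056] L [0.1108 0.0338 0.1107 0.0347] ang01 -0.362
anvil block c [ 0.4426 -0.1837] L [0.0507 0.0299 0.0454 0.0287] ang01 -0.711
anvil horns c [ 0.4449 -0.1833] L [0.1216 0.1216] ang01 -0.68
anvil foot right c [ 0.4599 -0.1611] L [0.0651 0.0651] ang01 -0.66
long blue c [ 0.445  -0.1832] L [0.1257 0.0464 0.1253 0.0479] ang01 -0.382
```

```bash
python3 -c "
from h import *
go([.571,-.234,.14],2.72)"
```

```text
t 2.45 pos [ 0.6182 -0.1679  0.3009] yaw [ 3.141e+00 -1.000e-03  2.752e+00] w 0.094
shift cm [ 1.83 -7.91 16.09] norm 18.0 rot deg [ 0.02 -0.07  1.81]
```

>>> arm_command:
  plan: [0.5, -2, 4, 0, 0, 1.8, 0, 0.5, -2, 4, 0, 0, 0, 0, 0.5, -2, 4, 0, 0, 0, 0, 0.3, -1.9, 4, 0, 0, 0, 0, 0, 0, 0, 0, 0, 0, 0]

```text
time: 3.08
tool_pos: [0.5671, -0.2314, 0.1377]
ee_rot: [3.141, -0.008, 2.72]
wrist_force: [0.0, -0.3, 0.8]
width: 0.0939
```

```bash
python3 -c "
from h import *
s=wshot('w2')
go([.571,-.234,.047],2.72)
print(proj(s,[[.571,-.234,.07],[.571,-.234,.047]],s['T']))"
```

```text
t 3.125 pos [ 0.5692 -0.2316  0.1408] yaw [ 3.141e+00 -3.000e-03  2.720e+00] w 0.094
shift cm [-0.28 -0.15  9.38] norm 9.4 rot deg [ 0.05 -0.14  0.01]
[[316.60135241 262.45989945]
 [316.65054473 253.42453195]]
```

View pics/w2.png

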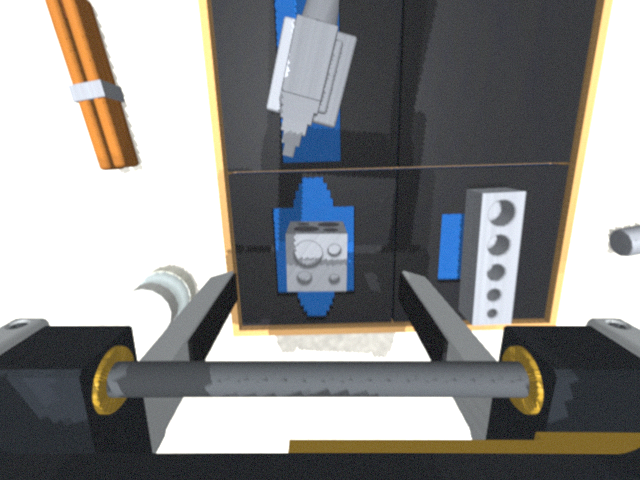

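>>> arm_command:
  plan: [-0.3, -0.15, 2.5, 0, 0, 0, 0, 0, 0, 2.5, 0, 0, 0, 0, 0, 0, 2.2, 0, 0, 0, 0, 0, 0, 1.5, 0, 0, 0, 0, 0, 0, 0.6, 0, 0, 0, 0, 0, 0, 0, 0, 0, 0, 0, 0, 0, 0, 0, 0, 0, 0.4, 0, 0, 0, 0, 0, 0, 0.5]

```text
time: 4.12
tool_pos: [0.5726, -0.2358, 0.0494]
ee_rot: [-3.142, 0.002, 2.719]
wrist_force: [-0.0, -0.7, -0.0]
width: 0.0771
```

>>> arm_command:
  plan: [0, 0, 0, 0, 0, 0, 0.6, 0, 0, 0, 0, 0, 0, 0.7, 0, 0, 0, 0, 0, 0, 0.8, 0, 0, 0, 0, 0, 0, 0.8]

```text
time: 4.62
tool_pos: [0.5723, -0.2352, 0.0485]
ee_rot: [3.141, 0.0, 2.719]
wrist_force: [0.4, 0.6, 0.4]
width: 0.0455
```

>>> arm_command:
  plan: [0, 0, -0.5, 0, 0, 0, 0.8, 0, 0, -1.5, 0, 0, 0, 0.8, 0, 0, -3, 0, 0, 0, 0.8, 0, 0, -3.5, 0, 0, 0, 0.8, 0, 0, 0, 0, 0, 0, 0.8]

```text
time: 5.25
tool_pos: [0.5742, -0.2368, 0.1378]
ee_rot: [-3.141, 0.009, 2.719]
wrist_force: [1.2, 0.0, -7.7]
width: 0.0459
```

```bash
python3 -c "
from h import *
go([.498,-.054,.0575],2.75); print(robot.get_obs()['wrist_force'])"
```

```text
t 5.25 pos [ 0.5742 -0.2368  0.1378] yaw [-3.141  0.009  2.719] w 0.0459
shift cm [14.51 13.55  7.9 ] norm 21.4 rot deg [-0.04  0.49 -1.76]
[ 1.17160451  0.01797458 -7.72158529]
```

>>> arm_command:
  plan: [2.9, 2.7, 0, 0, 0, 0, 0.8, 2.9, 2.7, 0, 0, 0, -1.8, 0.8, 2.9, 2.7, 0, 0, 0, 0, 0.8, 2.9, 2.7, 0, 0, 0, 0, 0.8, 2.8, 2.7, 0.5, 0, 0, 0, 0.8, 0, 0, 2.5, 0, 0, 0, 0.8, 0, 0, 2.5, 0, 0, 0, 0.8, 0, 0, 1, 0, 0, 0, 0.8]

```text
time: 6.25
tool_pos: [0.4899, -0.0541, 0.0649]
ee_rot: [-3.14, -0.007, 2.751]
wrist_force: [-0.4, -0.1, -7.4]
width: 0.0455
```

```bash
python3 -c "
from h import *
go([.498,-.054,.0575],2.75)"
```

```text
t 6.25 pos [ 0.4899 -0.0541  0.0649] yaw [-3.14  -0.007  2.751] w 0.0455
shift cm [-0.75  0.32  0.74] norm 1.1 rot deg [-0.06 -0.38  0.06]
```

>>> arm_command:
  plan: [-0.5, 0, 0.2, 0, 0, 0, 0.8, 0, 0, 0.2, 0, 0, 0, 0.8, 0, 0, 0, 0, 0, 0, 0.8]

```text
time: 6.62
tool_pos: [0.4979, -0.057, 0.0652]
ee_rot: [3.141, 0.001, 2.75]
wrist_force: [-0.2, 0.1, -7.6]
width: 0.0459
```

>>> arm_command:
  plan: [0, 0, 0.15, 0, 0, 0, 0.8, 0, 0, 0, 0, 0, 0, 0.8]

```text
time: 6.88
tool_pos: [0.4973, -0.0567, 0.0632]
ee_rot: [3.141, 0.0, 2.751]
wrist_force: [-0.8, 0.0, -7.4]
width: 0.0457
```

>>> arm_command:
  plan: [0, 0, 0.15, 0, 0, 0, 0.8, 0, 0, 0, 0, 0, 0, 0.8]

```text
time: 7.12
tool_pos: [0.4971, -0.0566, 0.0613]
ee_rot: [3.142, -0.0, 2.751]
wrist_force: [0.3, 0.4, -7.5]
width: 0.0459
```

>>> arm_command:
  plan: [0, 0, 0.15, 0, 0, 0, 0.8, 0, 0, 0.1, 0, 0, 0, 0.8, 0, 0, 0, 0, 0, 0, 0.8]

```text
time: 7.5
tool_pos: [0.4971, -0.0567, 0.0588]
ee_rot: [3.142, -0.0, 2.751]
wrist_force: [-0.2, -0.4, -6.8]
width: 0.0458
```

>>> arm_command:
  plan: [0, 0, 0.1, 0, 0, 0, 0.8, 0, 0, 0, 0, 0, 0, 0.8]

```text
time: 7.75
tool_pos: [0.4972, -0.0567, 0.0578]
ee_rot: [3.142, -0.0, 2.751]
wrist_force: [-0.8, -0.3, -8.2]
width: 0.0459
```

>>> arm_command:
  plan: [0, 0, 0.1, 0, 0, 0, 0.8, 0, 0, 0, 0, 0, 0, 0.8]

```text
time: 8.0
tool_pos: [0.4972, -0.0566, 0.0568]
ee_rot: [3.142, -0.0, 2.751]
wrist_force: [-0.0, 0.4, -7.1]
width: 0.046
```

>>> arm_command:
  plan: [0, 0, 0.1, 0, 0, 0, 0.8, 0, 0, 0, 0, 0, 0, 0.8]

```text
time: 8.25
tool_pos: [0.4975, -0.0567, 0.0564]
ee_rot: [3.141, 0.0, 2.751]
wrist_force: [0.0, 1.3, -4.8]
width: 0.0458
```

>>> arm_command:
  plan: [0, 0, 0.1, 0, 0, 0, 0.8, 0, 0, 0, 0, 0, 0, 0.8]

```text
time: 8.5
tool_pos: [0.4975, -0.0568, 0.0564]
ee_rot: [3.141, 0.001, 2.751]
wrist_force: [-4.1, 0.6, 5.6]
width: 0.0457
```

>>> arm_command:
  plan: [0, 0, -0.1, 0, 0, 0, 0.5, 0, 0, 0, 0, 0, 0, 0.3, 0, 0, 0, 0, 0, 0, 0.3, 0, 0, -1.5, 0, 0, 0, 0.3, 0, 0, -4, 0, 0, 0, 0.2, 0, 0, -4, 0, 0, 0, 0.1]

```text
time: 9.25
tool_pos: [0.4973, -0.0567, 0.1528]
ee_rot: [3.141, 0.001, 2.751]
wrist_force: [-0.2, 0.0, 0.2]
width: 0.0817
```

```bash
python3 -c "
from h import *
go([.446,-.185,.16],2.46)"
```

```text
t 9.25 pos [ 0.4973 -0.0567  0.1528] yaw [3.141e+00 1.000e-03 2.751e+00] w 0.0817
shift cm [ -0.14 -13.82  -0.72] norm 13.8 rot deg [ 0.02  0.03 16.66]
```

>>> arm_command:
  plan: [0, -3.5, -0.2, 0, 0, 0, 0, 0, -3.5, -0.2, 0, 0, 0, 0, 0, -3.5, -0.2, 0, 0, 0, 0, 0, -3.3, -0.1, 0, 0, 0, 0, 0, 0, 0, 0, 0, 8.3, 0, 0, 0, 0, 0, 0, 8.3, 0, 0, 0, 0, 0, 0, 0, 0]

```text
time: 10.12
tool_pos: [0.445, -0.1846, 0.159]
ee_rot: [3.141, 0.001, 2.462]
wrist_force: [0.3, -0.5, 0.8]
width: 0.094
```

```bash
python3 -c "
from h import *
s=wshot('w3')
go([.446,-.185,.057],2.46)
print(proj(s,[[.446,-.185,.074],[.446,-.185,.057]],s['T']))"
```

```text
t 10.175 pos [ 0.445  -0.1845  0.1588] yaw [3.141e+00 1.000e-03 2.463e+00] w 0.0941
shift cm [-0.1   0.02 10.18] norm 10.2 rot deg [0.02 0.08 0.2 ]
[[318.4158996  250.1945525 ]
 [318.35893772 244.27046091]]
```

View pics/w3.png

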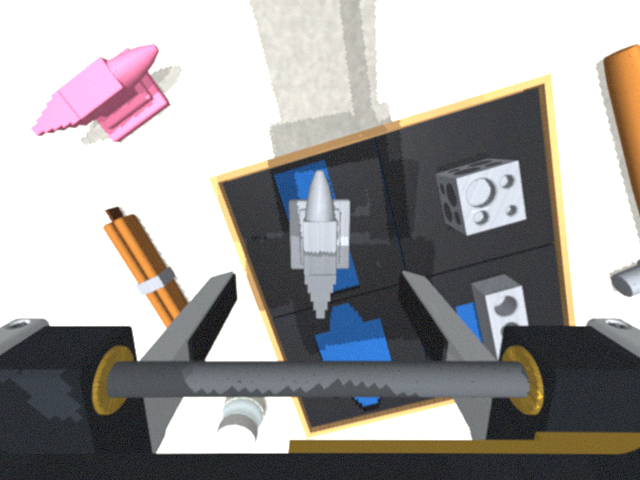

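```bash
python3 -c "
from h import *
s=load('w3')
a=cv2.resize(s['pixels'][150:330,250:390],None,fx=3.3,fy=3.3,interpolation=cv2.INTER_CUBIC);save(a,'pics/w3c.png')"
```

```text
(no output)
```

View pics/w3c.png

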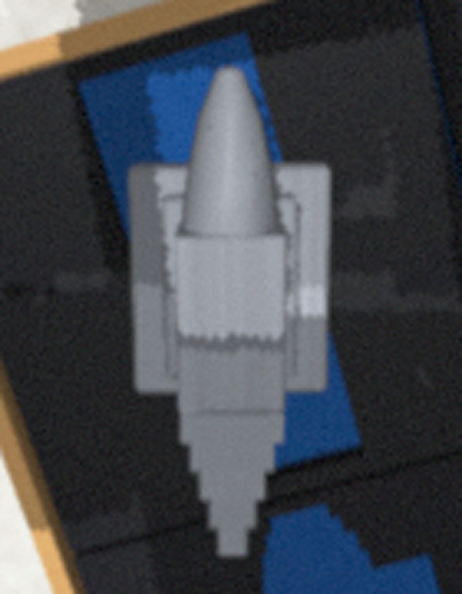

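```bash
python3 -c "
from h import *
s=load('w3');tp=lambda q:[250+q[0]/3.3,150+q[1]/3.3]
for z in (.070,.074,.077):
  P=plane(s,[tp(q) for q in [(178,237),(285,237),(284,412),(179,412)]],z,s['T']);print(P.mean(0),[np.linalg.norm(P[i]-P[i-1]).round(4) for i in range(4)])
P=plane(s,[tp(q) for q in [(230,67),(233,556)]],.070,s['T']);print(P.mean(0),np.linalg.norm(P[0]-P[1]),np.arctan2(*(P[1]-P[0])[[1,0]]))
"
```

```text
[ 0.4470156  -0.18399011  0.07      ] [np.float64(0.0451), np.float64(0.0258), np.float64(0.0451), np.float64(0.0265)]
[ 0.44604079 -0.18324732  0.074     ] [np.float64(0.0444), np.float64(0.0254), np.float64(0.0444), np.float64(0.0261)]
[ 0.44530968 -0.18269022  0.077     ] [np.float64(0.0439), np.float64(0.0251), np.float64(0.0439), np.float64(0.0257)]
[ 0.44705605 -0.18399413  0.07      ] 0.12555234941486693 -0.6709527121051486
```

>>> arm_command:
  plan: [0, 0.1, 2.5, 0, 0, 0, 0, 0, 0, 3, 0, 0, 0, 0, 0, 0, 2.5, 0, 0, 0, 0, 0, 0, 1.6, 0, 0, 0, 0, 0, 0, 0.6, 0, 0, 0, 0.3, 0, 0, 0, 0, 0, 0, 0.5, 0, 0, 0, 0, 0, 0, 0.6, 0, 0, 0, 0, 0, 0, 0.7]

```text
time: 11.18
tool_pos: [0.4459, -0.1839, 0.0569]
ee_rot: [3.141, 0.002, 2.461]
wrist_force: [-0.4, 0.4, 0.3]
width: 0.0573
```

>>> arm_command:
  plan: [0, 0, 0, 0, 0, 0, 0.8, 0, 0, 0, 0, 0, 0, 0.9, 0, 0, 0, 0, 0, 0, 0.95, 0, 0, 0, 0, 0, 0, 0.95]

```text
time: 11.68
tool_pos: [0.4457, -0.1834, 0.0563]
ee_rot: [3.141, 0.001, 2.461]
wrist_force: [0.7, 1.7, 1.8]
width: 0.0258
```

>>> arm_command:
  plan: [0, 0, -0.5, 0, 0, 0, 0.95, 0, 0, -1.5, 0, 0, 0, 0.95, 0, 0, -3, 0, 0, 0, 0.95, 0, 0, -3, 0, 0, 0, 0.95, 0, 0, 0, 0, 0, -8.3, 0.95, 0, 0, 0, 0, 0, -8.3, 0.95, 0, 0, 0, 0, 0, 0, 0.95]

```text
time: 12.55
tool_pos: [0.4449, -0.1834, 0.136]
ee_rot: [3.142, -0.001, 2.749]
wrist_force: [-0.3, 0.0, -7.0]
width: 0.0257
```

```bash
python3 -c "
from h import *
go([.5735,-.237,.0563],2.75); print(robot.get_obs()['wrist_force'])"
```

```text
t 12.55 pos [ 0.4449 -0.1834  0.136 ] yaw [ 3.142e+00 -1.000e-03  2.749e+00] w 0.0257
shift cm [-13.93  -0.03   7.95] norm 16.0 rot deg [ 0.   -0.05 -0.06]
[-0.25544613  0.0089032  -7.01524305]
```

Lifted. Move over and look before lowering.

>>> arm_command:
  plan: [-3.5, 0, 0, 0, 0, 0, 0.95, -3.5, 0, 0, 0, 0, 0, 0.95, -3.5, 0, 0, 0, 0, 0, 0.95, -2.6, 0, 0, 0, 0, 0, 0.95, -0.8, 0, 0, 0, 0, 0, 0.95, 0, 0, 1, 0, 0, 0, 0.95, 0, 0, 0, 0, 0, 0, 0.95, 0, 0, 0, 0, 0, 0, 0.95]

```text
time: 13.55
tool_pos: [0.573, -0.2361, 0.1258]
ee_rot: [3.141, -0.001, 2.75]
wrist_force: [0.2, 0.3, -6.3]
width: 0.0259
```

```bash
python3 -c "
from h import *
s=wshot('w4')
go([.5735,-.237,.0563],2.75)"
```

```text
t 13.6 pos [ 0.5733 -0.2362  0.1261] yaw [ 3.141 -0.     2.751] w 0.0257
shift cm [-0.05 -0.07  6.98] norm 7.0 rot deg [ 0.01 -0.01  0.03]
```

View pics/w4.png

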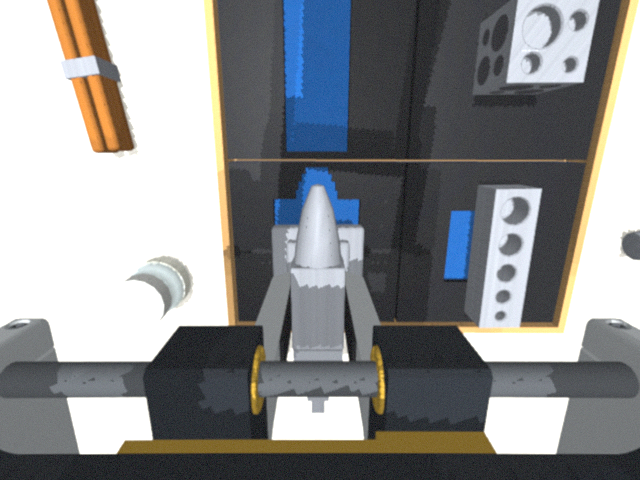

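```bash
python3 -c "
from h import *
s=load('w4')
c=np.array([.5735,-.237]);u=np.array([np.cos(-.392),np.sin(-.392)]);v=np.array([-u[1],u[0]])
P=plane(s,[(275,200),(358,200),(317,168)],.028,s['T'])
for p in P: print(p,(p[:2]-c)@u,(p[:2]-c)@v)
w=load('w2')
P=plane(w,[(273,208),(354,207),(315,177),(318,317),(275,283),(352,290)],.028,w['T'])
for p in P: print(p,(p[:2]-c)@u,(p[:2]-c)@v)
"
```

```text
[ 0.52495285 -0.25357413  0.028     ] -0.03853275377327773 -0.03386375571977275
[ 0.55052682 -0.19154011  0.028     ] -0.03859797417594377 0.03323499797862006
[ 0.51448762 -0.21252473  0.028     ] -0.06388657737592016 7.380438667282047e-05
[ 0.52430448 -0.25373562  0.028     ] -0.03907024695499197 -0.03426070393374991
[ 0.55172207 -0.19056793  0.028     ] -0.03786479135951247 0.03459006657717442
[ 0.51525521 -0.21047639  0.028     ] -0.0639597500535021 0.0022600132759079444
[ 0.63323417 -0.26063559  0.028     ] 0.0642328270340493 0.0009779370898826978
[ 0.58643942 -0.28220949  0.028     ] 0.02922964641815584 -0.036836859274731175
[ 0.62122086 -0.22140315  0.028     ] 0.03814249690406207 0.032644933485751836
```

>>> arm_command:
  plan: [0, -0.05, 1.5, 0, 0, 0, 0.95, 0, 0, 2, 0, 0, 0, 0.95, 0, 0, 1.5, 0, 0, 0, 0.95, 0, 0, 1, 0, 0, 0, 0.95, 0, 0, 0.4, 0, 0, 0, 0.95, 0, 0, 0.2, 0, 0, 0, 0.95, 0, 0, 0, 0, 0, 0, 0.95]

```text
time: 14.48
tool_pos: [0.5741, -0.2371, 0.0605]
ee_rot: [3.142, 0.001, 2.751]
wrist_force: [-0.3, 0.3, -6.9]
width: 0.0259
```

>>> arm_command:
  plan: [0, 0, 0.15, 0, 0, 0, 0.95, 0, 0, 0.1, 0, 0, 0, 0.95, 0, 0, 0, 0, 0, 0, 0.95]

```text
time: 14.85
tool_pos: [0.5736, -0.2369, 0.0574]
ee_rot: [3.141, -0.0, 2.751]
wrist_force: [0.3, -0.4, -6.4]
width: 0.0257
```

>>> arm_command:
  plan: [0, 0, 0.1, 0, 0, 0, 0.95, 0, 0, 0, 0, 0, 0, 0.95]

```text
time: 15.1
tool_pos: [0.5736, -0.2369, 0.0563]
ee_rot: [3.141, -0.0, 2.751]
wrist_force: [-0.1, -0.8, -6.6]
width: 0.0254
```

>>> arm_command:
  plan: [0, 0, 0.1, 0, 0, 0, 0.95, 0, 0, 0, 0, 0, 0, 0.95]

```text
time: 15.35
tool_pos: [0.5736, -0.2369, 0.0553]
ee_rot: [3.141, -0.0, 2.751]
wrist_force: [-0.1, 0.3, -7.2]
width: 0.0259
```

>>> arm_command:
  plan: [0, 0, 0.1, 0, 0, 0, 0.95, 0, 0, 0, 0, 0, 0, 0.95]

```text
time: 15.6
tool_pos: [0.5736, -0.2369, 0.0543]
ee_rot: [3.141, -0.0, 2.751]
wrist_force: [0.2, 0.0, -7.1]
width: 0.0259
```

>>> arm_command:
  plan: [0, 0, 0.15, 0, 0, 0, 0.95, 0, 0, 0.15, 0, 0, 0, 0.95, 0, 0, 0, 0, 0, 0, 0.95]

```text
time: 15.98
tool_pos: [0.5735, -0.2368, 0.0512]
ee_rot: [3.141, -0.001, 2.751]
wrist_force: [0.6, -0.3, -7.0]
width: 0.0257
```

>>> arm_command:
  plan: [0, 0, 0.15, 0, 0, 0, 0.95, 0, 0, 0, 0, 0, 0, 0.95]

```text
time: 16.23
tool_pos: [0.5736, -0.2369, 0.0498]
ee_rot: [3.141, -0.0, 2.751]
wrist_force: [-0.2, 1.3, -7.0]
width: 0.0259
```

>>> arm_command:
  plan: [0, 0, 0.1, 0, 0, 0, 0.95, 0, 0, 0, 0, 0, 0, 0.95]

```text
time: 16.48
tool_pos: [0.5736, -0.2369, 0.0488]
ee_rot: [3.141, -0.0, 2.751]
wrist_force: [-0.1, -0.9, -5.8]
width: 0.0254
```

>>> arm_command:
  plan: [0, 0, 0.1, 0, 0, 0, 0.95, 0, 0, 0, 0, 0, 0, 0.95]

```text
time: 16.73
tool_pos: [0.5738, -0.237, 0.0485]
ee_rot: [3.142, 0.0, 2.751]
wrist_force: [-0.1, 0.2, -4.2]
width: 0.0259
```

>>> arm_command:
  plan: [0, 0, 0.1, 0, 0, 0, 0.95, 0, 0, 0, 0, 0, 0, 0.95]

```text
time: 16.98
tool_pos: [0.5738, -0.237, 0.0484]
ee_rot: [-3.142, 0.001, 2.751]
wrist_force: [-3.8, 2.9, 3.8]
width: 0.0255
```

>>> arm_command:
  plan: [0, 0, -0.1, 0, 0, 0, 0.8, 0, 0, -0.1, 0, 0, 0, 0.55, 0, 0, 0, 0, 0, 0, 0.5, 0, 0, 0, 0, 0, 0, 0.5, 0, 0, -0.5, 0, 0, 0, 0.5, 0, 0, -3, 0, 0, 0, 0.4, 0, 0, -4, 0, 0, 0, 0.3, 0, 0, -2.5, 0, 0, 0, 0.2]

```text
time: 17.98
tool_pos: [0.5745, -0.2374, 0.1519]
ee_rot: [-3.141, 0.004, 2.751]
wrist_force: [0.6, 0.1, 0.6]
width: 0.0725
```

```bash
python3 -c "
from h import *
s=wshot('w5')
go([.632,-.1055,.15],2.76)"
```

```text
t 18.025 pos [ 0.576  -0.2381  0.1557] yaw [-3.141  0.01   2.751] w 0.0742
shift cm [-0.12 14.4   0.55] norm 14.4 rot deg [-0.05  0.55 -0.53]
```

View pics/w5.png

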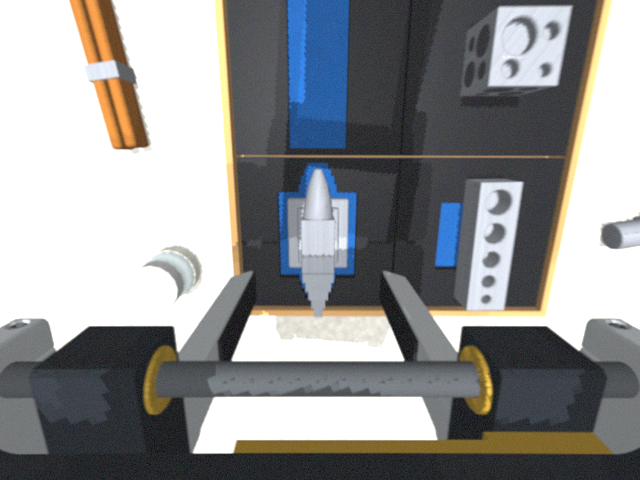

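>>> arm_command:
  plan: [0, 3.6, 0.1, 0, 0, 0, 0.1, 0, 3.6, 0.1, 0, 0, 0, 0.1, 0, 3.6, 0.1, 0, 0, 0, 0.1, 0, 3.0, 0.1, 0, 0, 0, 0.1, 0, 0.6, 0, 0, 0, 0, 0.1, 0, 0, 0, 0, 0, 0, 0.1]

```text
time: 18.77
tool_pos: [0.6283, -0.1041, 0.1446]
ee_rot: [-3.141, -0.0, 2.751]
wrist_force: [0.3, 0.3, 0.1]
width: 0.0847
```

```bash
python3 -c "
from h import *
s=wshot('w6')
go([.632,-.1055,.053],2.76)
a=cv2.resize(s['pixels'][150:330,250:390],None,fx=3.3,fy=3.3,interpolation=cv2.INTER_CUBIC);save(a,'pics/w6c.png')
print(proj(s,[[.632,-.1055,.06]],s['T']))"
```

```text
t 18.825 pos [ 0.6282 -0.1047  0.1448] yaw [-3.141 -0.     2.75 ] w 0.0849
shift cm [-0.38  0.08  9.18] norm 9.2 rot deg [-0.04 -0.01 -0.56]
[[317.94630673 254.06570509]]
```

View pics/w6c.png

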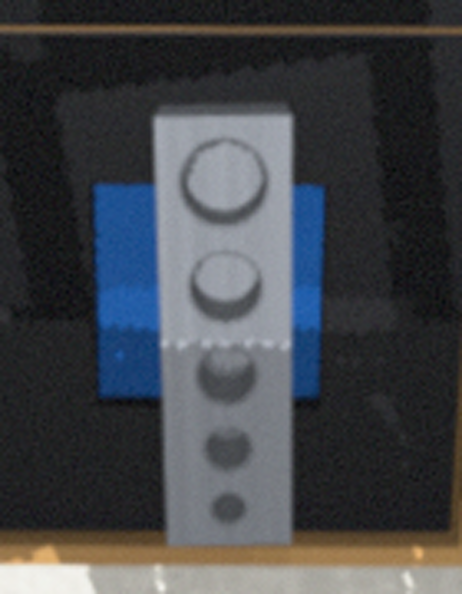

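View pics/w6.png

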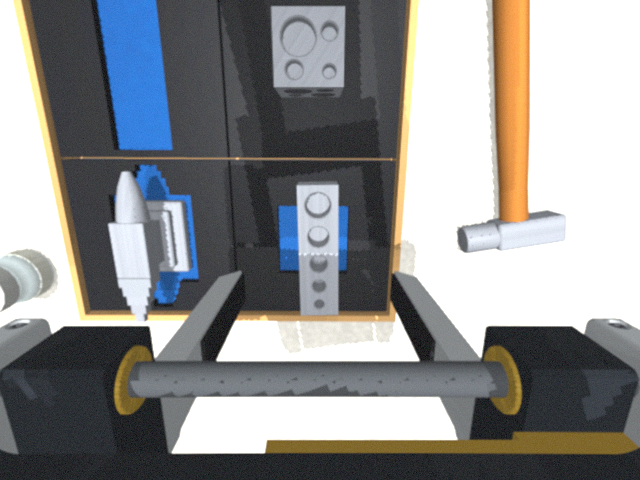

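```bash
cat >m.py <<'E'
from h import *
s=load('w6');tp=lambda q:[250+q[0]/3.3,150+q[1]/3.3]
for z in (.057,.060,.063):
  P=plane(s,[tp(q) for q in [(153,114),(293,114),(291,545),(167,545)]],z,s['T']);print(P.mean(0),[np.linalg.norm(P[i]-P[i-1]).round(4) for i in range(4)])
  e=P[2]+P[3]-P[0]-P[1];print("yaw",np.arctan2(e[1],e[0]))
P=plane(s,[tp(q) for q in [(95,184),(323,185),(319,397),(99,397)]],.028,s['T']);print("sq",P.mean(0),[np.linalg.norm(P[i]-P[i-1]).round(4) for i in range(4)])
w=load('w5')
P=plane(w,[(289,149),(347,149)],.028,w['T']);e=P[1]-P[0];print(P,np.linalg.norm(e),np.arctan2(e[1],e[0])); n=np.array([-e[1],e[0]])/np.linalg.norm(e); print("long c", P.mean(0)[:2],P.mean(0)[:2]-.063*np.array([np.cos(-.392),np.sin(-.392)]))
P=plane(s,[(63,158),(237,158),(393,158)],.032,s['T']);print(P)
E
python3 m.py
```

```text
[ 0.63253254 -0.10520169  0.057     ] [np.float64(0.1109), np.float64(0.0326), np.float64(0.1109), np.float64(0.0322)]
yaw -0.37622480959569005
[ 0.63164491 -0.10484497  0.06      ] [np.float64(0.1097), np.float64(0.0322), np.float64(0.1096), np.float64(0.0318)]
yaw -0.3762248095956902
[ 0.63075728 -0.10448825  0.063     ] [np.float64(0.1084), np.float64(0.0318), np.float64(0.1083), np.float64(0.0314)]
yaw -0.3762248095956902
sq [ 0.62685166 -0.10781538  0.028     ] [np.float64(0.0597), np.float64(0.0601), np.float64(0.0594), np.float64(0.0611)]
[[ 0.49407264 -0.23069236  0.028     ]
 [ 0.51287367 -0.18504554  0.028     ]] 0.049367109882422655 1.1800904681196553
long c [ 0.50347315 -0.20786895] [ 0.4452519  -0.18380059]
[[ 0.48383449 -0.27130613  0.032     ]
 [ 0.53798353 -0.13905031  0.032     ]
 [ 0.58695101 -0.0200317   0.032     ]]
```

>>> arm_command:
  plan: [-0.35, 0.1, 2.5, 0, 0, -0.8, 0.1, 0, 0, 2.5, 0, 0, 0, 0.1, 0, 0, 2.2, 0, 0, 0, 0.1, 0, 0, 1.4, 0, 0, 0, 0.2, 0, 0, 0.5, 0, 0, 0, 0.4, 0, 0, 0, 0, 0, 0, 0.5, 0, 0, 0, 0, 0, 0, 0.6, 0, 0, 0, 0, 0, 0, 0.7]

```text
time: 19.82
tool_pos: [0.6328, -0.1043, 0.055]
ee_rot: [3.141, 0.002, 2.765]
wrist_force: [-0.2, 0.2, -0.1]
width: 0.0385
```

>>> arm_command:
  plan: [0, 0, 0, 0, 0, 0, 0.8, 0, 0, 0, 0, 0, 0, 0.9, 0, 0, 0, 0, 0, 0, 0.9, 0, 0, 0, 0, 0, 0, 0.9]

```text
time: 20.32
tool_pos: [0.6324, -0.1048, 0.0548]
ee_rot: [-3.141, 0.001, 2.765]
wrist_force: [-1.6, -1.6, 4.7]
width: 0.0315
```

>>> arm_command:
  plan: [0, 0, -0.5, 0, 0, 0, 0.9, 0, 0, -1.5, 0, 0, 0, 0.9, 0, 0, -3, 0, 0, 0, 0.9, 0, 0, -3.5, 0, 0, 0, 0.9, 0, 0, 0, 0, 0, 0, 0.9]

```text
time: 20.95
tool_pos: [0.6344, -0.1043, 0.1429]
ee_rot: [3.14, 0.008, 2.765]
wrist_force: [0.2, 0.6, -5.4]
width: 0.0315
```

```bash
python3 -c "
from h import *
go([.4455,-.1838,.0468],2.75); print(robot.get_obs()['wrist_force'])"
```

```text
t 20.95 pos [ 0.6344 -0.1043  0.1429] yaw [3.14  0.008 2.765] w 0.0315
shift cm [ 14.72 -14.35   9.48] norm 22.6 rot deg [0.1  0.44 0.87]
[ 0.16910844  0.58219702 -5.42611297]
```

>>> arm_command:
  plan: [2.9, -2.8, 0, 0, 0, 0, 0.9, 2.9, -2.8, 0, 0, 0, 0, 0.9, 2.9, -2.8, 0, 0, 0, 0, 0.9, 2.9, -2.8, 0, 0, 0, 0, 0.9, 2.3, -2.4, 0, 0, 0, 0, 0.9, 0.6, -0.7, 1, 0, 0, 0.8, 0.9, 0, 0, 0, 0, 0, 0, 0.9, 0, 0, 0, 0, 0, 0, 0.9]

```text
time: 21.95
tool_pos: [0.4452, -0.1833, 0.1282]
ee_rot: [3.141, -0.001, 2.751]
wrist_force: [0.1, 0.4, -6.1]
width: 0.0315
```

```bash
python3 -c "
from h import *
s=wshot('w7')
go([.4455,-.1838,.0468],2.75)"
```

```text
t 22.0 pos [ 0.4455 -0.1833  0.1287] yaw [ 3.141 -0.     2.752] w 0.0314
shift cm [-0.02 -0.05  8.19] norm 8.2 rot deg [ 0.04 -0.01  0.1 ]
```

View pics/w7.png

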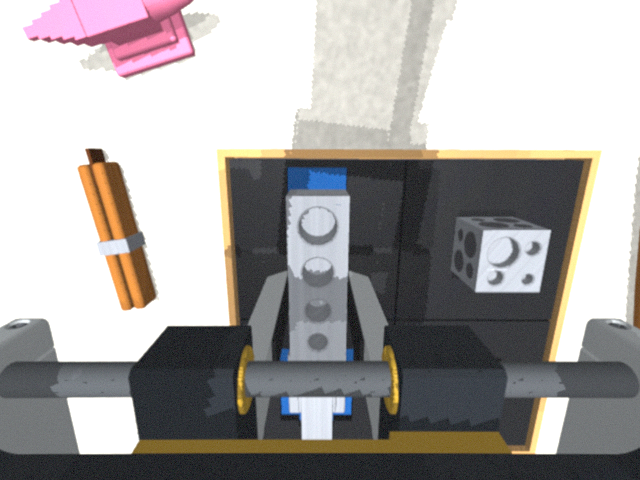

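```bash
python3 -c "
from h import *
s=load('w7')
c=np.array([.4455,-.1838]);u=np.array([np.cos(-.392),np.sin(-.392)]);v=np.array([-u[1],u[0]])
for p in plane(s,[(288,168),(347,168)],.028,s['T']): print(p,(p[:2]-c)@u,(p[:2]-c)@v)
for p in plane(s,[(288,197),(349,196)],.06+.0739,s['T']): print(p,(p[:2]-c)@u,(p[:2]-c)@v)
"
```

```text
[ 0.37805389 -0.18110766  0.028     ] -0.06335868169707773 -0.023278822937396585
[ 0.39589902 -0.13770219  0.028     ] -0.06344967459742273 0.023651713044751346
[ 0.38897174 -0.17613727  0.1339    ] -0.055167864852805885 -0.014514431135828886
[ 0.40000096 -0.14801264  0.1339    ] -0.05571990676857255 0.015690437758501957
```

>>> arm_command:
  plan: [0, 0, 2, 0, 0, 0, 0.9, 0, 0, 2.5, 0, 0, 0, 0.9, 0, 0, 1.5, 0, 0, 0, 0.9, 0, 0, 0.8, 0, 0, 0, 0.9, 0, 0, 0.3, 0, 0, 0, 0.9, 0, 0, 0.2, 0, 0, 0, 0.9, 0, 0, 0, 0, 0, 0, 0.9]

```text
time: 22.88
tool_pos: [0.445, -0.184, 0.0565]
ee_rot: [-3.142, 0.001, 2.751]
wrist_force: [-0.5, -1.2, -6.8]
width: 0.0316
```

Centred to under 1 mm. Lower on (expected contact ≈ 0.0468).

>>> arm_command:
  plan: [0, 0, 0.3, 0, 0, 0, 0.9, 0, 0, 0.3, 0, 0, 0, 0.9, 0, 0, 0.15, 0, 0, 0, 0.9, 0, 0, 0, 0, 0, 0, 0.9]

```text
time: 23.38
tool_pos: [0.4445, -0.1837, 0.0482]
ee_rot: [3.141, -0.001, 2.751]
wrist_force: [-0.2, 0.9, -7.4]
width: 0.0319
```

>>> arm_command:
  plan: [0, 0, 0.1, 0, 0, 0, 0.9, 0, 0, 0, 0, 0, 0, 0.9]

```text
time: 23.62
tool_pos: [0.4447, -0.1838, 0.0474]
ee_rot: [3.142, -0.0, 2.751]
wrist_force: [-0.3, 0.1, -6.4]
width: 0.0318
```

>>> arm_command:
  plan: [0, 0, 0.1, 0, 0, 0, 0.9, 0, 0, 0, 0, 0, 0, 0.9]

```text
time: 23.88
tool_pos: [0.4448, -0.1839, 0.0467]
ee_rot: [3.142, 0.0, 2.751]
wrist_force: [-0.6, -0.6, -5.4]
width: 0.0316
```

>>> arm_command:
  plan: [0, 0, 0.1, 0, 0, 0, 0.9, 0, 0, 0, 0, 0, 0, 0.9]

```text
time: 24.12
tool_pos: [0.4449, -0.1839, 0.0467]
ee_rot: [-3.142, 0.001, 2.751]
wrist_force: [-3.9, 2.3, 3.8]
width: 0.0317
```

>>> arm_command:
  plan: [0, 0, 0.05, 0, 0, 0, 0.9, 0, 0, 0, 0, 0, 0, 0.9]

```text
time: 24.38
tool_pos: [0.4449, -0.1839, 0.0467]
ee_rot: [-3.141, 0.001, 2.751]
wrist_force: [-5.6, 2.3, 7.2]
width: 0.0317
```

>>> arm_command:
  plan: [0, 0, -0.15, 0, 0, 0, 0.6, 0, 0, 0, 0, 0, 0, 0.4, 0, 0, 0, 0, 0, 0, 0.4, 0, 0, -0.5, 0, 0, 0, 0.4, 0, 0, -3, 0, 0, 0, 0.3, 0, 0, -4, 0, 0, 0, 0.1, 0, 0, -1.5, 0, 0, 0, 0, 0, 0, 0, 0, 0, 0, 0]

```text
time: 25.38
tool_pos: [0.4454, -0.1842, 0.1374]
ee_rot: [-3.141, 0.003, 2.751]
wrist_force: [0.7, -0.0, -0.3]
width: 0.0919
```

```bash
python3 -c "
from h import *
s=wshot('w8')
go([.4975,-.0567,.14],2.751)"
```

```text
t 25.425 pos [ 0.4445 -0.1837  0.1358] yaw [ 3.141e+00 -1.000e-03  2.751e+00] w 0.0934
shift cm [-0.06 13.76 -0.41] norm 13.8 rot deg [ 0.01 -0.03 -0.01]
```

View pics/w8.png

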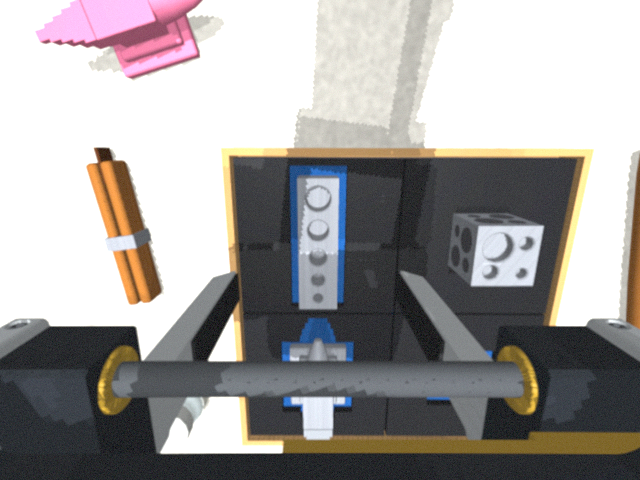

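>>> arm_command:
  plan: [0, 3.5, 0, 0, 0, 0, 0, 0, 3.5, 0, 0, 0, 0, 0, 0, 3.5, 0, 0, 0, 0, 0, 0, 2.6, 0, 0, 0, 0, 0, 0, 0.7, 0, 0, 0, 0, 0, 0, 0, 0, 0, 0, 0, 0]

```text
time: 26.18
tool_pos: [0.4965, -0.0562, 0.1351]
ee_rot: [-3.141, -0.002, 2.751]
wrist_force: [-0.4, -0.1, -0.1]
width: 0.0937
```

```bash
python3 -c "
from h import *
s=wshot('w9')
go([.4975,-.0567,.0564],2.751)"
```

```text
t 26.225 pos [ 0.4966 -0.0567  0.1355] yaw [-3.141e+00 -2.000e-03  2.750e+00] w 0.0938
shift cm [-0.1   0.04  7.91] norm 7.9 rot deg [-0.05 -0.1  -0.03]
```

View pics/w9.png

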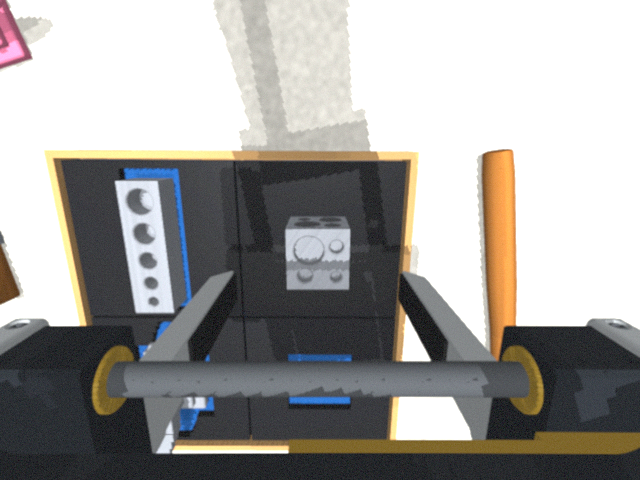

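>>> arm_command:
  plan: [-0.1, 0, 2, 0, 0, 0, 0, 0, 0, 2.5, 0, 0, 0, 0, 0, 0, 1.8, 0, 0, 0, 0, 0, 0, 1.1, 0, 0, 0, 0.2, 0, 0, 0.5, 0, 0, 0, 0.4, 0, 0, 0, 0, 0, 0, 0.5, 0, 0, 0, 0, 0, 0, 0.6, 0, 0, 0, 0, 0, 0, 0.8]

```text
time: 27.22
tool_pos: [0.4987, -0.0567, 0.0582]
ee_rot: [3.141, 0.001, 2.751]
wrist_force: [0.5, -0.1, -0.2]
width: 0.0473
```

>>> arm_command:
  plan: [0, 0, 0, 0, 0, 0, 0.8, 0, 0, 0, 0, 0, 0, 0.8, 0, 0, 0, 0, 0, 0, 0.8]

```text
time: 27.6
tool_pos: [0.4985, -0.057, 0.0581]
ee_rot: [-3.141, 0.001, 2.751]
wrist_force: [-1.4, -1.8, 3.5]
width: 0.0455
```

>>> arm_command:
  plan: [0, 0, -0.5, 0, 0, 0, 0.8, 0, 0, -1.5, 0, 0, 0, 0.8, 0, 0, -3, 0, 0, 0, 0.8, 0, 0, -3, 0, 0, 0, 0.8, 0, 0, 0, 0, 0, 0, 0.8]

```text
time: 28.22
tool_pos: [0.5, -0.0568, 0.1402]
ee_rot: [3.14, 0.006, 2.751]
wrist_force: [-0.1, -0.2, -8.3]
width: 0.0459
```

```bash
python3 -c "
from h import *
go([.628,-.108,.0501],2.75); print(robot.get_obs()['wrist_force'])"
```

```text
t 28.225 pos [ 0.5    -0.0568  0.1402] yaw [3.14  0.006 2.751] w 0.0459
shift cm [-13.73   0.13   9.09] norm 16.5 rot deg [0.08 0.34 0.05]
[-0.05488047 -0.17654339 -8.34502177]
```

>>> arm_command:
  plan: [-3.5, 0, 0, 0, 0, 0, 0.8, -3.5, 0, 0, 0, 0, 0, 0.8, -3.5, 0, 0, 0, 0, 0, 0.8, -2.6, 0.1, 0, 0, 0, 0, 0.8, -0.7, 0, 0, 0, 0, 0, 0.8, 0, 0, 1, 0, 0, 0, 0.8, 0, 0, 0, 0, 0, 0, 0.8, 0, 0, 0, 0, 0, 0, 0.8]

```text
time: 29.22
tool_pos: [0.6253, -0.1078, 0.1272]
ee_rot: [3.142, -0.001, 2.751]
wrist_force: [0.1, -0.3, -7.6]
width: 0.0457
```

```bash
python3 -c "
from h import *
s=wshot('w10')
go([.628,-.108,.0501],2.75)"
```

```text
t 29.275 pos [ 0.6257 -0.1079  0.1277] yaw [3.141 0.    2.751] w 0.0459
shift cm [-0.22  0.08  7.76] norm 7.8 rot deg [0.01 0.   0.06]
```

View pics/w10.png

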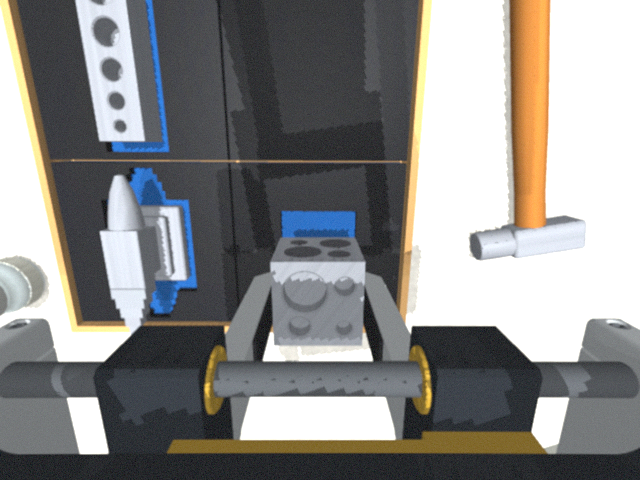

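>>> arm_command:
  plan: [-0.2, 0.05, 2, 0, 0, 0, 0.8, 0, 0, 2.2, 0, 0, 0, 0.8, 0, 0, 1.5, 0, 0, 0, 0.8, 0, 0, 0.8, 0, 0, 0, 0.8, 0, 0, 0.4, 0, 0, 0, 0.8, 0, 0, 0.3, 0, 0, 0, 0.8, 0, 0, 0.2, 0, 0, 0, 0.8, 0, 0, 0, 0, 0, 0, 0.8]

```text
time: 30.28
tool_pos: [0.6284, -0.1086, 0.0538]
ee_rot: [3.141, 0.001, 2.751]
wrist_force: [0.3, -0.3, -8.5]
width: 0.0458
```

>>> arm_command:
  plan: [0, 0, 0.15, 0, 0, 0, 0.8, 0, 0, 0, 0, 0, 0, 0.8]

```text
time: 30.52
tool_pos: [0.6282, -0.1085, 0.052]
ee_rot: [3.142, -0.0, 2.751]
wrist_force: [-0.9, -0.0, -7.0]
width: 0.0458
```

>>> arm_command:
  plan: [0, 0, 0.1, 0, 0, 0, 0.8, 0, 0, 0, 0, 0, 0, 0.8]

```text
time: 30.78
tool_pos: [0.6281, -0.1085, 0.0508]
ee_rot: [3.142, -0.0, 2.751]
wrist_force: [-0.5, 0.3, -7.2]
width: 0.0457
```

>>> arm_command:
  plan: [0, 0, 0.1, 0, 0, 0, 0.8, 0, 0, 0, 0, 0, 0, 0.8]

```text
time: 31.02
tool_pos: [0.6284, -0.1086, 0.0503]
ee_rot: [3.141, 0.0, 2.751]
wrist_force: [-0.2, -0.4, -7.3]
width: 0.0455
```

>>> arm_command:
  plan: [0, 0, 0.1, 0, 0, 0, 0.8, 0, 0, 0, 0, 0, 0, 0.8]

```text
time: 31.28
tool_pos: [0.6284, -0.1086, 0.0502]
ee_rot: [3.141, 0.001, 2.751]
wrist_force: [-3.5, 0.8, -0.4]
width: 0.0454
```

Contact at the expected height (0.0502). Release, retreat and check.

>>> arm_command:
  plan: [0, 0, 0, 0, 0, 0, 0.5, 0, 0, 0, 0, 0, 0, 0.3, 0, 0, 0, 0, 0, 0, 0.3, 0, 0, -0.5, 0, 0, 0, 0.3, 0, 0, -3, 0, 0, 0, 0.3, 0, 0, -5, 0, 0, 0, 0, 0, 0, -5, 0, 0, 0, 0, 0, 0, -5, 0, 0, 0, 0]

```text
time: 32.28
tool_pos: [0.6281, -0.1085, 0.2361]
ee_rot: [3.141, 0.001, 2.751]
wrist_force: [0.3, -0.2, 0.1]
width: 0.0917
```

>>> arm_command:
  plan: [0, 0, -3, 0, 0, 0, 0, 0, -2, -1, 0, 0, 0, 0, 0, -2, 0, 0, 0, 0, 0, 0, 0, 0, 0, 0, 0, 0, 0, 0, 0, 0, 0, 0, 0]

```text
time: 32.9
tool_pos: [0.6123, -0.1458, 0.2719]
ee_rot: [3.141, -0.004, 2.75]
wrist_force: [-0.3, -0.3, 0.8]
width: 0.0937
```

```bash
python3 -c "
from h import *
s=wshot('w11')
print(robot.get_obs()['tool_pos'])
a=cv2.resize(s['pixels'][0:266,175:445],None,fx=2.25,fy=2.25,interpolation=cv2.INTER_CUBIC);save(a,'pics/w11c.png')
s=cams.snapshot('side');save(s['pixels'],'pics/side1.png')"
```

```text
[ 0.61251514 -0.14546587  0.27228253]
```

View pics/w11c.png

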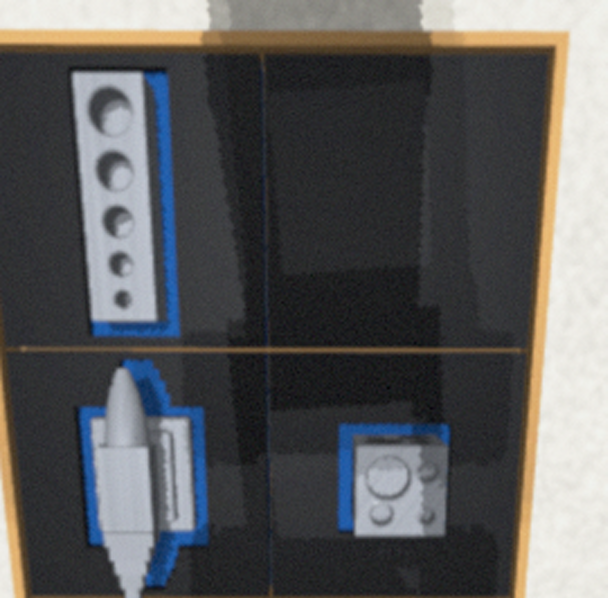

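View pics/side1.png

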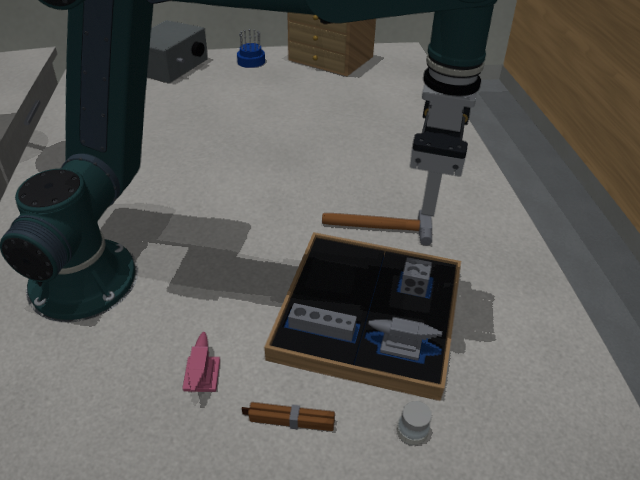

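```bash
python3 -c "
from h import *
s=load('w11');T=s['T'];tp=lambda q:[175+q[0]/2.25,q[1]/2.25]
f=lambda q,z:plane(s,[tp(a) for a in q],z,T).mean(0)[:2].round(4)
print('dome',f([(353,443),(447,443),(446,537),(355,537)],.070),'target .627 -.108')
print('bezel',f([(71,72),(142,71),(157,321),(90,323)],.052),'target .4453 -.1838')
print('anvil',f([(99,447),(152,447),(155,532),(105,533)],.074),'target .5735 -.237')
from bench import close_job
print(close_job())"
```

```text
dome [ 0.6258 -0.1079] target .627 -.108
bezel [ 0.4456 -0.1838] target .4453 -.1838
anvil [ 0.5726 -0.234 ] target .5735 -.237
the job is handed in; nothing more can be done
None
```

All three tools are in their own cut-outs and the job is handed in, at about 33 s of the 96 s allowed. I parked the doming block on the blank foam, then moved the anvil, the bezel block and finally the doming block into place.

**Seating:** each tool met its floor within about 0.2 mm of the expected height, felt as the change in wrist force.

**Position:** the last wrist picture puts the doming block about 1 mm, the bezel block under 1 mm and the anvil about 3 mm from their cut-out centres, against the 13 mm allowed. All look upright, with the anvil's horns along its slots.

**Bystanders:** in the last side picture the hammer, jar and ring clamp look where they were. I checked this by eye only.

**Disagreements:**
- I took the anvil to be on the cut-out floor at pick-up, but it was standing on the foam surface, 8 mm higher. I therefore gripped it nearer its foot than the 19 mm asked for, at roughly 16–17 mm. The grip held and it seated normally.
- The top and side cameras differed by 4–8 mm, so I relied on the wrist camera for placement.

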